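Brace the square jar in the dish rack and twist off its tight lid

TASK

Stand the closed square glass jar in the empty middle bay of the bamboo dish rack, between the two green cups, all the way down on the bay's floor so that the bay keeps it from turning, and then unscrew its tight steel lid (anticlockwise seen from above). Turn only until the thread lets go, then lift the lid off and finish still holding it level and centred about 20 mm above the open jar, ready for me to take it; the jar stays standing in its bay, and the cups, strainer and lunch box are left where they are.

Things in the scene. Friction and masses are not known exactly. Their poses are not given: they have to be found in the camera images.
- jar_center (a point): Empty square jar of clear glass, loose, about 0.27 kg: flat-sided body 62 x 62 mm (x, y axes square to the sides), 73 mm high to its square shoulder, then a round neck 44 mm in diameter. The point is on its axis, 46.8 mm above its underside. It starts closed, standing on the white shelf top (height 0); it may be lifted by its lid or by its flat sides.
- jar_mouth (a point): Centre of the jar's mouth, level with the rim, 93.5 mm above the jar's underside; axes as the jar's, z up out of the mouth.
- cap_center (a point): Round steel lid of the jar, 58 mm in diameter, 18 mm high, hollow below, 70 g. The point is on its axis half-way up: 9 mm above the skirt's lower edge, 9 mm below the flat top. Closed, it is about 4 mm below the mouth (lid top 98 mm above the jar's underside, skirt edge 7 mm above the glass shoulder) with its x axis along the jar's x.
- cap_edge (a point): Centre of the lid's lower edge. The lid is a twist-off: three lugs inside grip under slanting ribs on the neck. Turned anticlockwise on the jar it rises 3 mm in 1 rad; from 1.1 rad on it lifts straight off; at 1.8 rad the lugs meet the next ribs. A pressed liner makes it tight: 0.2 to 0.5 N m, and an unbraced jar turns along. It stays put if let go half-way (can be regripped).
- bay_floor (a point): Centre of the slatted floor of the rack's empty middle bay, 16 mm above the shelf top; z up, y along the row of three bays, x across. Each bay is 70 x 70 mm inside, 80 mm from the next; its rails (10 mm thick, square to x and y) rise to 38 mm above this point. The jar fits any of four ways round with 4 mm spare each side; the rails stop it turning after 0.15 rad.
- rack: Bamboo dish rack that stands fast on the shelf, 96 mm across (x) and 400 mm long (y); the origin is under the middle bay's centre at shelf height. Towards -y two upright saucers stand in it, 0.18 and 0.21 m from the origin, their top at 136 mm.
- cup_a_center (a point): Green ceramic cup, 64 mm across the rim, 58 mm high, standing loose in the bay at +80 mm along the rack's y; the point is on its axis half-way up. A bystander.
- cup_b_center (a point): The like green cup in the bay at -80 mm along the rack's y. A bystander.
- strainer_center (a point): Stainless strainer drying upside down on the shelf beyond the rack: dome 112 mm across, 46 mm high, with a 95 mm long thin handle on its +y side; the point is on the dome's axis half-way up. A bystander.
- lunch_box_center (a point): Closed plastic lunch box with a grey snap lid, 114 x 164 x 58 mm, on the shelf between the robot and the rack; the point is its centre. A bystander.
Things that resemble listed ones, but are neither listed nor needed, are in the scene too. There is more than one size of the part that bears cap_center; the job needs the middle-sized.

How it is judged:
By the outcome, as a careful person would: the job done as asked, in the order asked, and still so for the second after the job is handed in, while the arm keeps its last pose, push and grip.
It also fails if it takes over 58 s, if anything falls off the work surface, if the arm or the gripper's body presses on something with over 40 N, if the wrist force passes 120 N, or if a joint passes its speed limit or range.

ROBOT

A 6-joint arm with a two-finger parallel gripper is mounted at the origin on the work surface. World frame = base frame: x ahead of the robot, y to its left, z up, the work surface at z = 0. Lengths are in mm, angles in degrees, forces in N, time in s.
With the tool pointing down it reaches from about 350 to 850 mm from the base axis. Payload 8.1 kg.
Tool frame: the origin (TCP) lies midway between the tips of the shut fingers; the grasp point (between the pads) lies 19 mm behind it; z points along the fingers, y is the direction in which the jaws open and shut (so a half turn about z gives the same grasp; the last joint's range is limited). The gripper opens to 85 mm and grips with 20 to 120 N. Pads are 22 mm wide; open, the fingers measure 114 mm over their backs; the gripper's body (76 mm by 85 mm) begins 54 mm behind the grasp point. The pads swing forward as they close: fully open they stand 13 mm farther back than shut.
Start: joints at [-70.096, 7.471, 85.268, -0, 87.261, -4.893], TCP at [251.668, -544.673, 231.292] pointing down, gripper open.
Joint ranges: [-169.43, 169.43], [-51.17, 129.36], [1.28, 143.12], [-76.62, 256.62], [0, 156.53], [-152.29, 152.29]. Speed limits (degrees/s): [136.94, 136.94, 159.86, 180, 180, 180].

INTERFACE

Orientations are given as [roll, pitch, yaw] about the fixed x, y, z axes, in that order (R = Rz(yaw) Ry(pitch) Rx(roll)).
In Python, from bench import r gives the robot as it stands.
- The arm moves only by the tool carry_out, never from a script. Its argument "increments" is a list of rows, each a list of 3 entries, a list of its own where there are three numbers: the shift along the tool's x, y, z in m, then the turn, a rotation vector about the tool's x, y, z in rad, then the closure, from 0 (fully open) to 1 (shut). A call has 1 to 12 rows; each row shifts and turns the pose as measured when the row begins, along the tool's axes as they then stand; what a row does not reach is not made up. A row lasts 1/10 s, in which the tool goes at most 50 mm and 8.59 degrees, less where a joint would pass 70% of its speed; a pose out of reach is approached as far as the arm can. A call with a gripper value outside its range is refused whole. The fingers move at their own pace and stop on an object; "newtons" is the grip in N (left out, the last holds). Time passes only in rows, so rows that do not move let the fingers close. It gives the time, the measured TCP pose, the force and the opening at its end, in the units of the state.
- r.sense(): the state, without advancing time (a new reading comes with each control period).
- r.snapshot(name): name is "side" or "top" or "wrist"; returns a dict with "image" (400x640x3 uint8, blue, green, red), "vertical_fov" (degrees; the focal length in pixels is half the picture's height over the tangent of half this angle, whatever the lens; pixels are square), "cx", "cy" (the principal point, pixels), "rvec" (rotation vector, rad) and "tvec" (3), from world to camera coordinates, as OpenCV has them. Camera axes: x right, y down, z forward; pixel columns grow to the right and rows downward; lengths in mm; the calibration is good to about 2 mm. A picture is of the moment at which its call begins. There is no depth.
- r.hand_in(): hands the job in, once; it reports no verdict.
The state is a dict: "time": time; "joint_pos": joint angles; "qd": joint speeds; "joint_efforts": joint torques, N m; "tool_pos": TCP position; "tcp_rot": TCP orientation; "ft_force": force on the tool from outside, world axes, zero at the start; "wrist_torque": the same for the moment, N m; "finger_gap": finger opening in mm.
Only numpy, scipy, OpenCV 4.12 (cv2) and the standard library are available. Lean on these libraries where they do the work, as an engineer would, in place of code of your own. Each camera call takes 0.05 s, during which the arm holds its last target.

## Working session

There is one attempt and no reset: what is moved stays moved. The work goes in short steps, Python scripts to look and compute and a tool call to move; the robot and the scene stay as the last step left them, time stands still between calls to the robot, and variables do not carry over. Pictures are saved under pics/ and viewed, and the job is handed in when it is done.

Besides the shell and the picture viewer there is one more tool, called after "Call:" by a JSON object that holds its "op" and its "data". carry_out: Moves the arm, as the interface text tells. Its arguments: {"type":"object","properties":{"increments":{"type":"array"},"newtons":{"type":"number"}},"required":["increments"]}

```bash
ls; mkdir -p pics; cat > h.py <<'E'
import numpy as np, cv2
from bench import r
def snap(n,f):
    s=r.snapshot(n); cv2.imwrite('pics/'+f,s['image']); np.save('pics/'+f+'.npy',{k:v for k,v in s.items()},allow_pickle=True); return s
def load(f): return np.load('pics/'+f+'.npy',allow_pickle=True).item()
def K(s):
    f=200/np.tan(np.radians(s['vertical_fov'])/2); return np.array([[f,0,s['cx']],[0,f,s['cy']],[0,0,1.]])
def ray(s,u,v):
    R,_=cv2.Rodrigues(np.array(s['rvec'],float)); t=np.array(s['tvec'],float).ravel()
    d=R.T@np.linalg.inv(K(s))@np.array([u,v,1.]); return -R.T@t, d/np.linalg.norm(d)
def onz(s,u,v,z):
    c,d=ray(s,u,v); return c+d*(z-c[2])/d[2]
def proj(s,p):
    q,_=cv2.projectPoints(np.array(p,float).reshape(-1,1,3),np.array(s['rvec'],float),np.array(s['tvec'],float),K(s),None); return q.reshape(-1,2)
E
python3 - <<'E'
from h import *
for n in ['side','top','wrist']:
    s=snap(n,n+'0.png'); print(n,{k:np.round(v,3) for k,v in s.items() if k!='image'}, ray(s,s['cx'],s['cy']))
print(r.sense())
E
```

```text
pics
side {'vertical_fov': np.float64(56.89), 'cx': np.float64(318.284), 'cy': np.float64(202.165), 'rvec': array([ 2.101, -0.087,  0.045]), 'tvec': array([-545.518,  143.446,  748.073])} (array([ 499.53376551, -613.98054294,  501.27123385]), array([ 0.06748251,  0.85911272, -0.5073179 ]))
top {'vertical_fov': np.float64(47.992), 'cx': np.float64(320.228), 'cy': np.float64(198.775), 'rvec': array([ 2.149, -2.201,  0.141]), 'tvec': array([  53.589,  553.072, 1010.957])} (array([ 441.65581801,   63.52265366, 1063.81352378]), array([ 0.10814178, -0.0221317 , -0.9938891 ]))
wrist {'vertical_fov': np.float64(58.325), 'cx': np.float64(326.288), 'cy': np.float64(199.64), 'rvec': array([-2.411,  1.541,  0.251]), 'tvec': array([-597.953,  -40.857,  380.248])} (array([ 324.7599479 , -509.32039135,  372.73283348]), array([-0.28684517, -0.13082545, -0.94900187]))
{'time': 0.15, 'joint_pos': array([-7.00929788e+01,  7.50716856e+00,  8.53141610e+01, -7.95908392e-05,
        8.72607615e+01, -4.89560305e+00]), 'qd': array([-0.08802851, -0.15943211, -0.0927954 , -0.01574015,  0.0551199 ,
        0.02423445]), 'joint_efforts': array([ 7.42405191e-04, -5.70065117e+01, -5.01158559e+01, -1.89888879e-04,
        9.67425382e-03,  2.73315698e-05]), 'tool_pos': array([ 251.55086505, -544.26769011,  230.47207928]), 'tcp_rot': array([-1.79918202e+02, -6.92648262e-03,  2.48026232e+01]), 'ft_force': array([-0.20578305, -0.03452987,  0.03196368]), 'wrist_torque': array([-0.00595709, -0.03138543,  0.00345461]), 'finger_gap': 85.47310819167541}
```

View pics/side0.png

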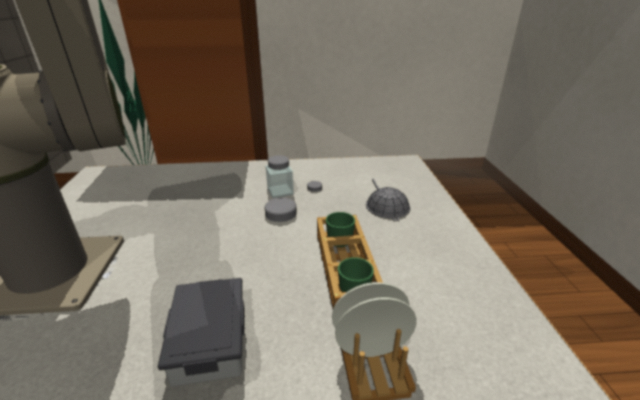

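View pics/top0.png

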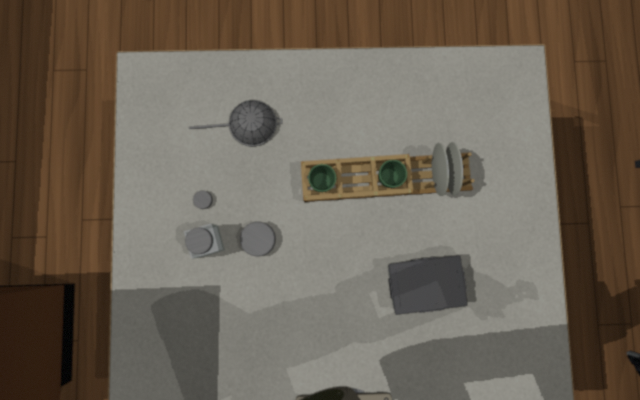

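View pics/wrist0.png

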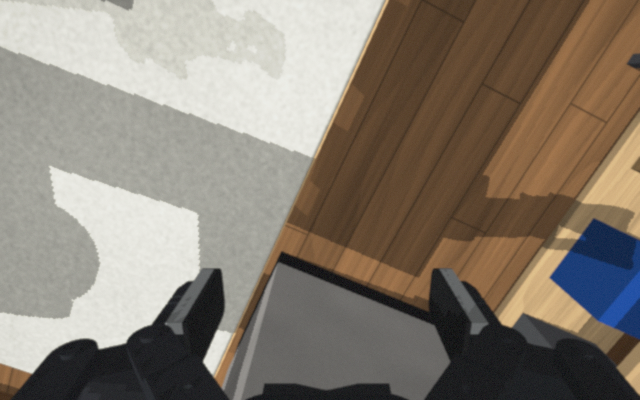

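The side view shows the jar at (279,178) with its lid at (279,161), the large spare lid at (281,209), the small one at (315,186), and the rack's empty bay at about (347,247). In the top view the jar is at (202,241), the spare lids at (258,239) and (203,200), and the empty bay at about (357,178). Next I'll enlarge and measure.

```bash
python3 - <<'E'
from h import *
s=load('top0.png'); im=s['image']
a=cv2.resize(im[185:270,170:300],None,fx=6,fy=6,interpolation=cv2.INTER_CUBIC); cv2.imwrite('pics/zt.png',a)
b=cv2.resize(im[145:210,295:425],None,fx=6,fy=6,interpolation=cv2.INTER_CUBIC); cv2.imwrite('pics/zr.png',b)
s=load('side0.png'); im=s['image']
c=cv2.resize(im[145:235,250:340],None,fx=6,fy=6,interpolation=cv2.INTER_CUBIC); cv2.imwrite('pics/zs.png',c)
E
```

```text
(no output)
```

View pics/zt.png

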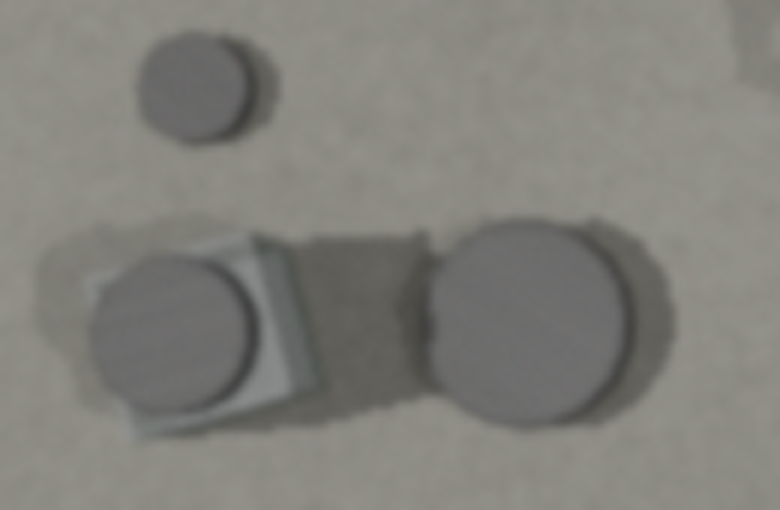

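View pics/zr.png

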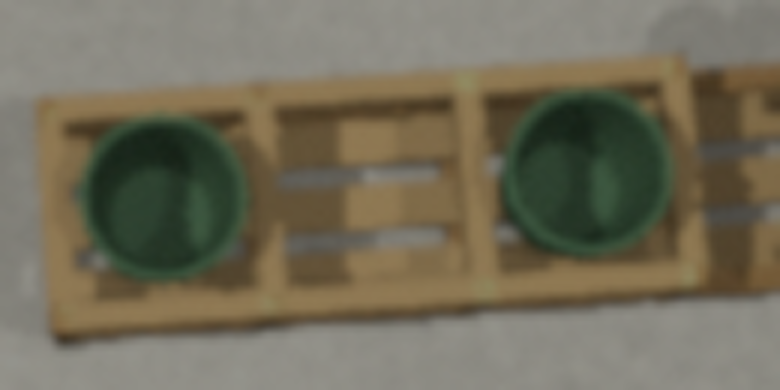

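View pics/zs.png

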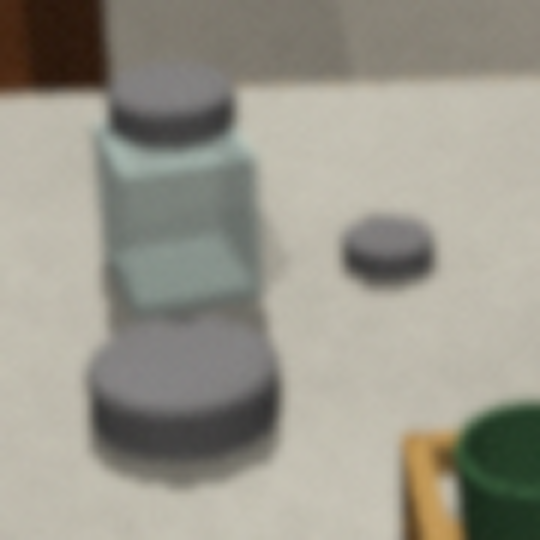

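The enlargements are clear. The lid on the jar sits at about (198.5,240.5) in the top view, with the shoulder corners visible beside it, and the bay's rail edges can be made out. Now I'll turn these into positions.

```bash
python3 - <<'E'
from h import *
s=load('top0.png')
z=lambda u,v,ox,oy:((u+.5)/6-.5+ox,(v+.5)/6-.5+oy)
# lid top ellipse
im=s['image']; g=cv2.GaussianBlur(im,(3,3),0).astype(int)
for name,box,zz,d in [('lid',(175,222,222,262),98,58),('big',(238,218,278,260),0,0),('small',(190,188,216,212),0,0)]:
    x0,y0,x1,y1=box; sub=g[y0:y1,x0:x1]
    # print sample colours
    m=((abs(sub-np.array(im[(y0+y1)//2,(x0+x1)//2],int)).max(2))<9).astype(np.uint8)
    n,l,st,ce=cv2.connectedComponentsWithStats(m,connectivity=4); k=1+np.argmax(st[1:,4])
    c,_=cv2.findContours((l==k).astype(np.uint8),cv2.RETR_EXTERNAL,cv2.CHAIN_APPROX_NONE)
    e=cv2.fitEllipse(max(c,key=len)); u,v=e[0][0]+x0,e[0][1]+y0
    print(name,im[(y0+y1)//2,(x0+x1)//2],st[k],(u,v),e[1],onz(s,u,v,98),onz(s,u,v,18))
# manual zoom estimates
for lab,p in {'lidL':(92,335),'lidR':(255,330),'lidT':(172,252),'lidB':(172,415)}.items(): print(lab,onz(s,*z(*p,170,185),98).round(1))
P={k:onz(s,*z(*p,170,185),73) for k,p in {'UR':(257,235),'LR':(296,392),'UL':(92,278),'LL':(135,430)}.items()}
for k,p in P.items(): print(k,p.round(1))
for a,b in [('UR','LR'),('UL','LL'),('UL','UR'),('LL','LR')]:
    d=P[b]-P[a]; print(a,b,np.linalg.norm(d).round(1),np.degrees(np.arctan2(d[1],d[0])).round(1)%90)
print('shoulder ctr',sum(P.values())/4)
# rack outer corners at z=54
Q={k:onz(s,*z(*p,295,145),54) for k,p in {'UL':(40,100),'LL':(55,332),'UR':(685,60),'LR':(697,283),'iUL':(272,105),'iUR':(460,95),'iLL':(283,305),'iLR':(472,297)}.items()}
for k,p in Q.items(): print(k,p.round(1))
for a,b in [('UL','LL'),('UL','UR'),('LL','LR'),('UR','LR'),('iUL','iUR'),('iLL','iLR'),('iUL','iLL')]:
    d=Q[b]-Q[a]; print(a,b,np.linalg.norm(d).round(1),np.degrees(np.arctan2(d[1],d[0])).round(1)%90)
print('bay',sum(Q[k] for k in ['iUL','iUR','iLL','iLR'])/4, 'outer3', sum(Q[k] for k in ['UL','UR','LL','LR'])/4)
E
```

```text
lid [107 108 108] [ 10   5  27  31 570] (197.5670051574707, 241.67064476013184) (24.22589874267578, 29.903657913208008) [460.79162511 305.43755919  98.        ] [462.37667702 325.47578806  18.        ]
big [109 109 109] [  4   4  31  35 846] (256.83853340148926, 237.81271743774414) (30.306541442871094, 35.73032760620117) [465.92095437 179.52000639  98.        ] [467.93087747 189.12826719  18.        ]
small [104 105 105] [  4   3  16  18 230] (201.52532386779785, 198.95501041412354) (15.0795259475708, 18.333513259887695) [552.12016004 297.40498179  98.        ] [561.27011202 316.77785843  18.        ]
lidL [464.1 332.2  98. ]
lidR [464.5 274.7  98. ]
lidT [492.9 304.1  98. ]
lidB [435.2 303.9  98. ]
UR [499.7 279.5  73. ]
LR [442.2 265.3  73. ]
UL [485.4 339.4  73. ]
LL [430.  323.4  73. ]
UR LR 59.2 13.900000000000006
UL LL 57.7 16.0
UL UR 61.6 13.400000000000006
LL LR 59.4 11.900000000000006
shoulder ctr [464.32204617 301.87859416  73.        ]
UL [638.6  82.2  54. ]
LL [549.8  78.3  54. ]
UR [ 648.9 -164.6   54. ]
LR [ 562.9 -165.2   54. ]
iUL [634.8  -6.   54. ]
iUR [637.1 -77.9  54. ]
iLL [558.1  -7.9  54. ]
iLR [559.5 -79.5  54. ]
UL LL 88.9 2.5
UL UR 247.0 2.4000000000000057
LL LR 243.9 3.0999999999999943
UR LR 86.0 0.4000000000000057
iUL iUR 71.9 1.9000000000000057
iLL iLR 71.7 1.2000000000000028
iUL iLL 76.7 1.4000000000000057
bay [597.38161584 -42.83121636  54.        ] outer3 [600.05359027 -42.33616341  54.        ]
```

```bash
python3 - <<'E'
from h import *
s=load('side0.png')
print(((proj(s,[[464,304,98],[464,304,89],[464+29,304,98],[464-29,304,98],[464,304-29,80]])-[250,145]+.5)*6-.5).round(0))
c=lambda a,x,y:[x*np.cos(a)-y*np.sin(a)+464,x*np.sin(a)+y*np.cos(a)+304]
print(((proj(s,[c(np.radians(14),x,y)+[z] for z in (73,0) for x,y in [(-31,-31),(31,-31),(31,31),(-31,31)]])-[250,145]+.5)*6-.5).round(0))
a=np.radians(2.3)
R=[[599+x*np.cos(a)-y*np.sin(a),-42.5+x*np.sin(a)+y*np.cos(a),54] for x,y in [(-35,-35),(35,-35),(35,35),(-35,35)]]
ps=proj(s,R);print(ps.round(1))
b=s['image'][200:300,300:400].copy();b=cv2.resize(b,None,fx=6,fy=6,interpolation=cv2.INTER_CUBIC)
for p in ps: cv2.circle(b,tuple(((p-[300,200]+.5)*6).astype(int)),3,(0,0,255),-1)
cv2.imwrite('pics/zs2.png',b)
t=load('top0.png');ps=proj(t,R);b=cv2.resize(t['image'][145:210,295:425],None,fx=6,fy=6,interpolation=cv2.INTER_CUBIC)
for p in ps: cv2.circle(b,tuple(((p-[295,145]+.5)*6).astype(int)),3,(0,0,255),-1)
cv2.imwrite('pics/zr2.png',b)
E
```

```text
[[171.  89.]
 [172. 107.]
 [236.  86.]
 [106.  91.]
 [173. 153.]]
[[122. 178.]
 [259. 158.]
 [224. 103.]
 [ 93. 122.]
 [133. 322.]
 [265. 301.]
 [231. 241.]
 [105. 261.]]
[[331.2 262. ]
 [367.8 259.1]
 [359.8 237.4]
 [326.1 240. ]]
```

View pics/zs2.png

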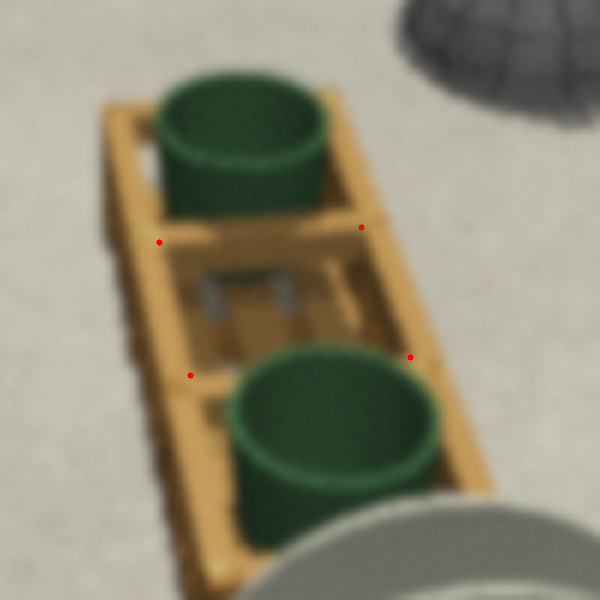

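View pics/zr2.png

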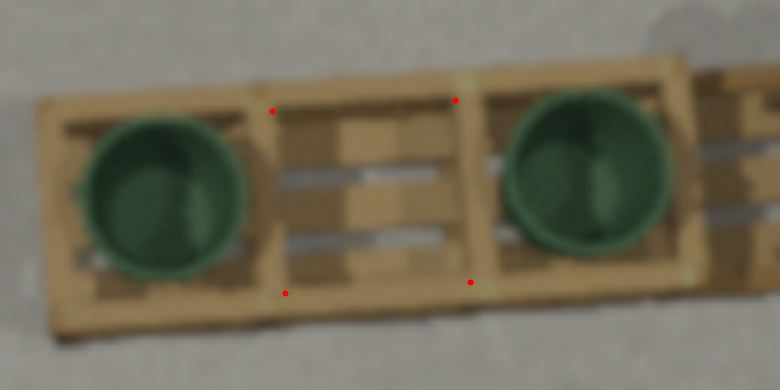

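Call:
{"op": "carry_out", "data": {"increments": [[[0.0393, -0.0276, -0.0058], [0, 0, 0], 0], [[0.0393, -0.0276, -0.0058], [0, 0, 0], 0], [[0.0393, -0.0276, -0.0058], [0, 0, 0], 0], [[0.0393, -0.0276, -0.0058], [0, 0, 0], 0], [[0.0393, -0.0276, -0.0058], [0, 0, 0], 0], [[0.0393, -0.0276, -0.0058], [0, 0, 0], 0], [[0.0393, -0.0276, -0.0058], [0, 0, 0], 0], [[0.0393, -0.0276, -0.0058], [0, 0, 0], 0], [[0.0393, -0.0276, -0.0058], [0, 0, 0], 0], [[0.0393, -0.0276, -0.0058], [0, 0, 0], 0], [[0.0393, -0.0276, -0.0058], [0, 0, 0], 0], [[0.0393, -0.0276, -0.0058], [0, 0, 0], 0]]}}

```text
time: 1.35
tool_pos: [545.8, -32.7, 298.1]
tcp_rot: [-179.5, 0.1, 24.2]
ft_force: [1.7, -0.3, 0.3]
finger_gap: 85.6
```

Call:
{"op": "carry_out", "data": {"increments": [[[0, 0, 0], [0, 0, 0.089], 0], [[0, 0, 0], [0, 0, 0.089], 0], [[0, 0, 0], [0, 0, 0], 0]]}}

```text
time: 1.65
tool_pos: [548.1, -24.8, 297.6]
tcp_rot: [-179.5, 0.2, 14.2]
ft_force: [0.1, 0.2, -0.9]
finger_gap: 85.2
```

```bash
python3 - <<'E'
from h import *
s=snap('wrist','w1.png'); q=r.sense(); print(q['tool_pos'],q['tcp_rot'],q['time'],ray(s,320,200))
E
```

```text
[547.97007503 -25.15211593 297.55405209] [-1.79450949e+02  1.66442026e-01  1.43600106e+01] 1.7 (array([627.01468057,  -5.05785393, 439.79071708]), array([-0.31570022, -0.05257361, -0.94740139]))
```

View pics/w1.png

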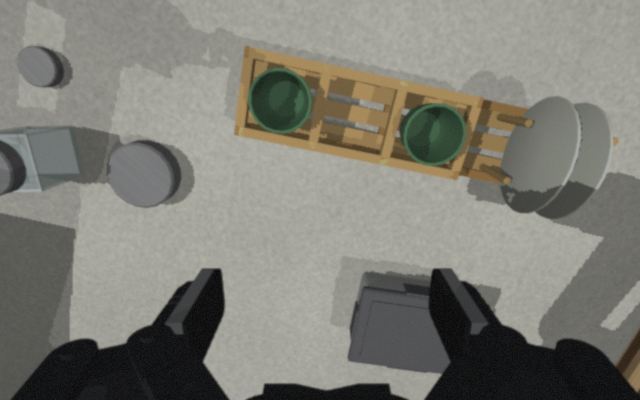

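The wrist view shows the rack's empty bay at about (360,113), with the cups at (280,100) and (434,134). I'll enlarge it and measure the rails.

```bash
python3 - <<'E'
from h import *
s=load('w1.png'); b=cv2.resize(s['image'][40:190,230:490],None,fx=3,fy=3,interpolation=cv2.INTER_CUBIC)
a=np.radians(2.3)
def box(c,xs,z): return [[c[0]+x*np.cos(a)-y*np.sin(a),c[1]+x*np.sin(a)+y*np.cos(a),z] for x,y in xs]
C=(599,-42.5)
for p in proj(s,box(C,[(-35,-35),(35,-35),(35,35),(-35,35)],54)): cv2.circle(b,tuple(((p-[230,40]+.5)*3).astype(int)),2,(0,0,255),-1)
cv2.imwrite('pics/zw1.png',b)
b=cv2.resize(s['image'][60:175,300:420],None,fx=5,fy=5,interpolation=cv2.INTER_CUBIC);cv2.imwrite('pics/zw2.png',b)
E
```

```text
(no output)
```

View pics/zw1.png

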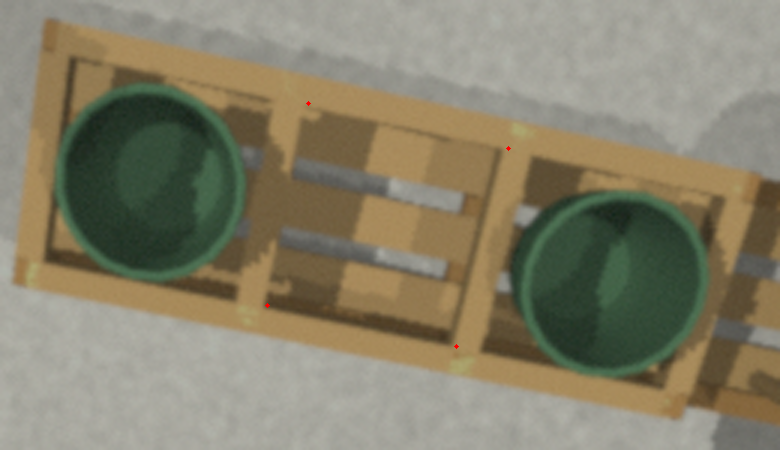

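View pics/zw2.png

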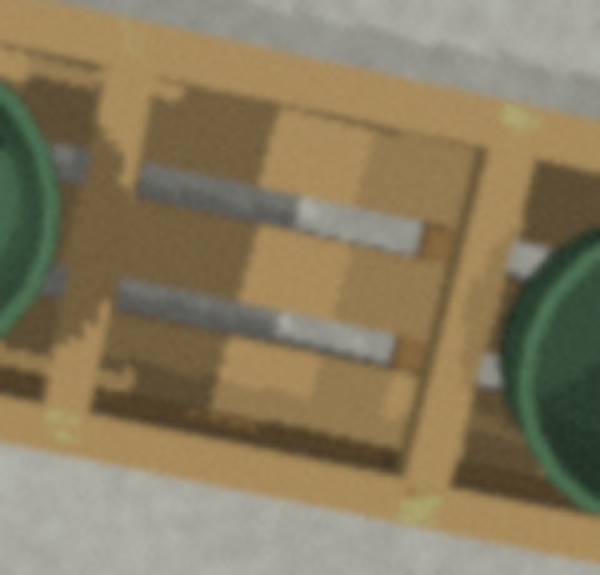

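```bash
python3 - <<'E'
from h import *
s=load('w1.png')
z=lambda u,v:((u+.5)/3-.5+230,(v+.5)/3-.5+40)
Q={k:onz(s,*z(*p),54) for k,p in {'UL':(45,20),'LL':(14,283),'UR':(759,173),'LR':(684,417),'pUL':(301,107),'pLL':(263,304),'pUR':(502,148),'pLR':(455,342)}.items()}
for k,p in Q.items(): print(k,p.round(1))
for a,b in [('UL','LL'),('UL','UR'),('LL','LR'),('UR','LR'),('pUL','pUR'),('pLL','pLR'),('pUL','pLL'),('pUR','pLR')]:
    d=Q[b]-Q[a]; print(a,b,np.linalg.norm(d).round(1),np.degrees(np.arctan2(d[1],d[0])).round(1)%90)
print(sum(Q[k] for k in ['UL','LL','UR','LR'])/4,sum(Q[k] for k in ['pUL','pLL','pUR','pLR'])/4)
# rail-edge lines via threshold on wood brightness: profile along bay axes
im=cv2.cvtColor(s['image'],cv2.COLOR_BGR2GRAY)
w=load('side0.png')
E
```

```text
UL [636.4  84.9  54. ]
LL [548.1  80.5  54. ]
UR [ 648.8 -162.2   54. ]
LR [ 560.7 -168.4   54. ]
pUL [630.8  -4.2  54. ]
pLL [562.8  -7.6  54. ]
pUR [634.9 -74.2  54. ]
pLR [566.6 -78.3  54. ]
UL LL 88.4 2.9000000000000057
UL UR 247.5 2.9000000000000057
LL LR 249.2 2.9000000000000057
UR LR 88.3 4.0
pUL pUR 70.1 3.299999999999997
pLL pLR 70.8 3.0999999999999943
pUL pLL 68.1 2.9000000000000057
pUR pLR 68.4 3.5
[598.49178271 -41.31251346  54.        ] [598.79668706 -41.04116214  54.        ]
```

Call:
{"op": "carry_out", "data": {"increments": [[[-0.0075, -0.0424, 0.0085], [0, 0, 0], 0], [[-0.0075, -0.0424, 0.0085], [0, 0, 0], 0], [[-0.0075, -0.0424, 0.0085], [0, 0, 0], 0], [[-0.0075, -0.0424, 0.0085], [0, 0, 0], 0], [[-0.0075, -0.0424, 0.0085], [0, 0, 0], 0], [[-0.0075, -0.0424, 0.0085], [0, 0, 0], 0], [[-0.0075, -0.0424, 0.0085], [0, 0, 0], 0], [[-0.0075, -0.0424, 0.0085], [0, 0, 0], 0], [[0, 0, 0], [0, 0, 0], 0]]}}

```text
time: 2.6
tool_pos: [398.2, 292.1, 228.4]
tcp_rot: [-179.5, 0.2, 15.1]
ft_force: [-0.6, 0.7, -0.2]
finger_gap: 85.5
```

```bash
python3 - <<'E'
from h import *
s=snap('wrist','w2.png'); q=r.sense(); print(q['tool_pos'],q['tcp_rot'],q['time'],ray(s,320,200))
E
```

```text
[399.48304129 290.36211778 228.92698396] [-1.79603931e+02  1.28748876e-01  1.50234972e+01] 2.65 (array([476.84959516, 313.21254722, 370.52013257]), array([-0.31484299, -0.0584657 , -0.94734136]))
```

View pics/w2.png

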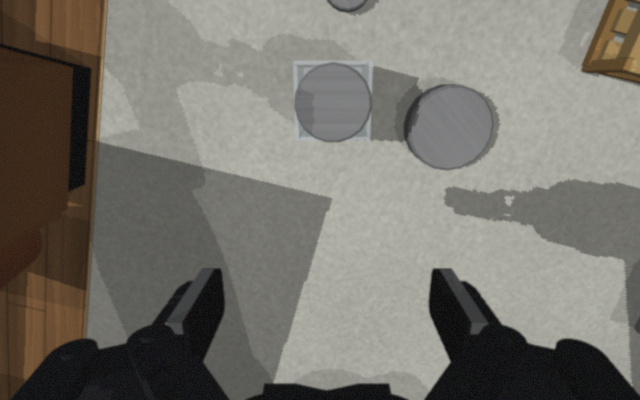

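The lid is at (333,102) with the jar's square shoulder around it, almost square to the image. The large spare lid is at (450,126).

```bash
python3 - <<'E'
from h import *
s=load('w2.png'); b=cv2.resize(s['image'][52:150,284:382],None,fx=6,fy=6,interpolation=cv2.INTER_CUBIC);cv2.imwrite('pics/zw3.png',b)
im=s['image']
g=cv2.cvtColor(im,cv2.COLOR_BGR2GRAY)
c=cv2.HoughCircles(cv2.resize(g[52:150,284:382],None,fx=4,fy=4,interpolation=cv2.INTER_CUBIC),cv2.HOUGH_GRADIENT,1,100,param1=60,param2=20,minRadius=130,maxRadius=170)
print(c)
u,v,_=c[0][0]; u=(u+.5)/4-.5+284; v=(v+.5)/4-.5+52; print(u,v,onz(s,u,v,98),onz(s,u+c[0][0][2]/4,v,98)-onz(s,u,v,98))
E
```

```text
[[[194.5 207.5 154. ]]]
332.25 103.5 [461.09936472 306.77264724  98.        ] [  7.37220945 -27.32125875   0.        ]
```

View pics/zw3.png

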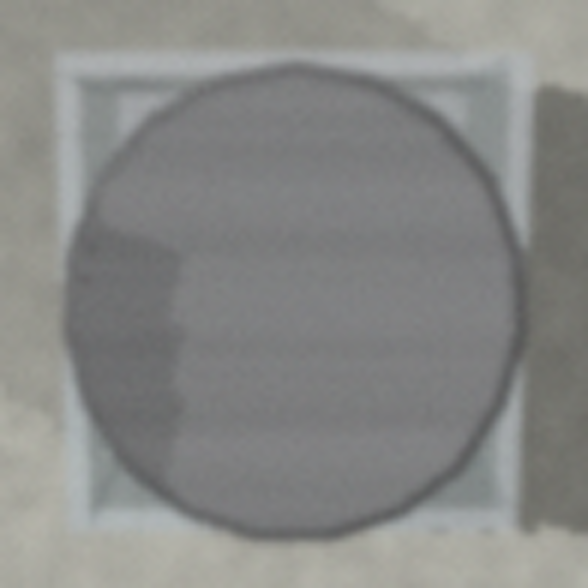

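```bash
python3 - <<'E'
from h import *
s=load('w2.png'); z=lambda u,v:((u+.5)/6-.5+284,(v+.5)/6-.5+52)
for p in [(294,301),(66,301),(522,301),(294,64),(294,538)]: print(onz(s,*z(*p),98).round(1))
P={k:onz(s,*z(*p),73) for k,p in {'UL':(56,53),'UR':(537,50),'LL':(77,530),'LR':(520,529)}.items()}
for k,p in P.items(): print(k,p.round(1))
for a,b in [('UR','LR'),('UL','LL'),('UL','UR'),('LL','LR')]:
    d=P[b]-P[a]; print(a,b,np.linalg.norm(d).round(1),np.degrees(np.arctan2(d[1],d[0])).round(1)%90)
print('c',sum(P.values())/4)
E
```

```text
[462.4 306.9  98. ]
[455.1 333.8  98. ]
[469.6 279.9  98. ]
[488.5 314.1  98. ]
[434.4 299.2  98. ]
UL [482.9 344.2  73. ]
UR [499.3 284.3  73. ]
LL [423.7 327.1  73. ]
LR [439.8 268.1  73. ]
UR LR 61.7 15.300000000000011
UL LL 61.6 16.099999999999994
UL UR 62.1 15.400000000000006
LL LR 61.2 15.299999999999997
c [461.44044293 305.93812113  73.        ]
```

Call:
{"op": "carry_out", "data": {"increments": [[[0.0325, 0.0005, 0.03], [-0.007, 0, 0], 0], [[0.0325, 0.0005, 0.03], [0, 0, 0], 0], [[0, 0, 0], [0, 0, 0], 0]]}}

```text
time: 2.95
tool_pos: [466.5, 304.8, 168.9]
tcp_rot: [179.9, -0.1, 15.3]
ft_force: [-0.7, -1.3, -1.7]
finger_gap: 85.5
```

```bash
python3 - <<'E'
from h import *
s=snap('wrist','w3.png'); q=r.sense(); print(q['tool_pos'],q['tcp_rot'],q['time'])
im=s['image'];
cv2.circle(im,tuple(proj(s,q['tool_pos'])[0].astype(int)),2,(0,0,255),-1);cv2.imwrite('pics/w3b.png',im)
E
```

```text
[466.23712109 304.94212263 171.49881365] [179.98565991  -0.23060241  15.30858909] 3.0
```

View pics/w3b.png

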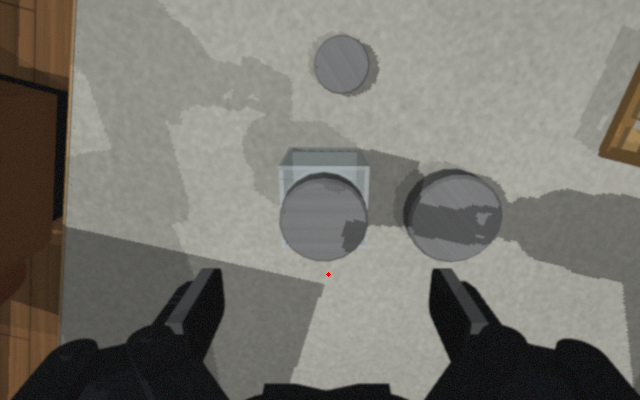

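The lid is at about (323,217) between the fingers' axes, and the red TCP mark at (328,274) is higher up. I'll measure the lid again from here.

```bash
python3 - <<'E'
from h import *
s=load('w3.png'); q=r.sense()
b=cv2.resize(s['image'][165:270,270:375],None,fx=5,fy=5,interpolation=cv2.INTER_CUBIC);cv2.imwrite('pics/zw4.png',b)
for p in [(323.3,217.8),(279.8,217.8),(367,217.8),(323.3,173.5),(323.3,262)]: print(onz(s,*p,98).round(1))
E
```

```text
[463.8 307.2  98. ]
[456.5 333.9  98. ]
[471.2 280.3  98. ]
[491.9 314.8  98. ]
[433.4 298.9  98. ]
```

View pics/zw4.png

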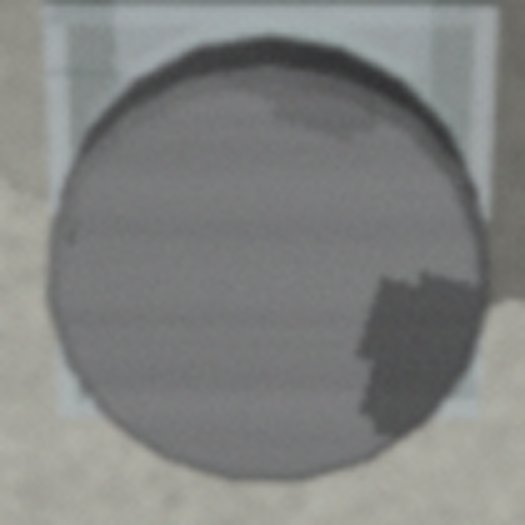

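Call:
{"op": "carry_out", "data": {"increments": [[[-0.0014, -0.0012, 0.04], [0, 0, 0], 0], [[-0.0014, -0.0012, 0.035], [0, 0, 0], 0], [[0, 0, 0], [0, 0, 0], 0], [[0, 0, 0], [0, 0, 0], 0]]}}

```text
time: 3.4
tool_pos: [468.1, 303.8, 102.2]
tcp_rot: [-180.0, -0.7, 15.2]
ft_force: [0.7, -0.4, 1.6]
finger_gap: 85.1
```

Call:
{"op": "carry_out", "data": {"increments": [[[-0.0022, -0.002, 0.009], [0, -0.006, 0], 0], [[-0.0022, -0.002, 0.009], [0, -0.006, 0], 0], [[0, 0, 0], [0, 0, 0], 0]]}}

```text
time: 3.7
tool_pos: [465.9, 307.6, 89.5]
tcp_rot: [-179.8, -0.5, 15.2]
ft_force: [0.2, 0.3, 0.2]
finger_gap: 84.9
```

```bash
python3 - <<'E'
from h import *
q=r.sense(); print(q['tool_pos'],q['tcp_rot'],q['time'],q['qd'])
s=snap('wrist','w4.png');snap('side','s4.png');q=r.sense(); print(q['tool_pos'],q['tcp_rot'],q['time'])
E
```

```text
[465.85889615 307.56596729  89.52013898] [-179.84411329   -0.48612437   15.1889629 ] 3.7 [-0.15231894 -1.45037729 -1.3972044  -0.20975494  0.70510343 -0.24314648]
[466.56003619 307.79028725  90.42196697] [-179.83616035   -0.57519918   15.19083849] 3.8
```

View pics/w4.png

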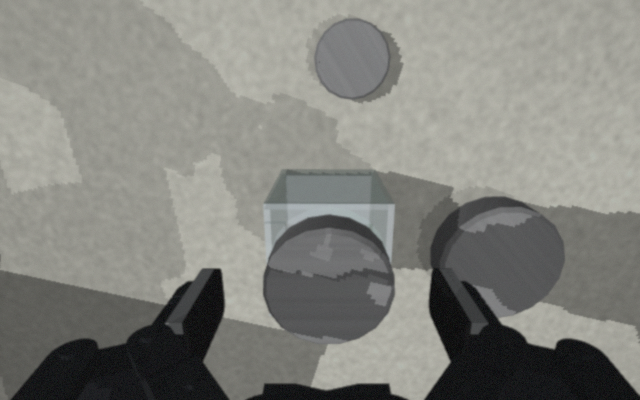

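View pics/s4.png

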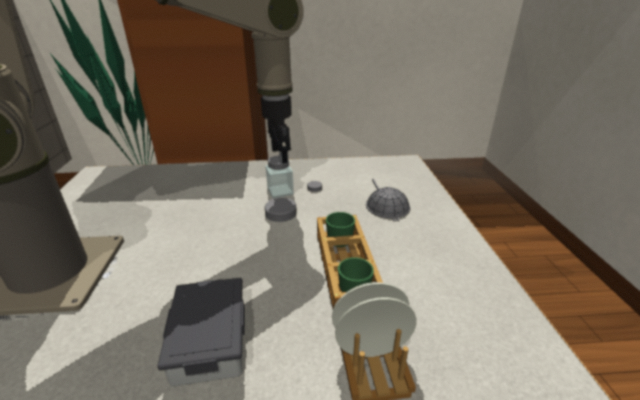

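```bash
python3 - <<'E'
from h import *
from scipy.spatial.transform import Rotation as Ro
s=load('w4.png'); p=np.array([465.86,307.57,89.52]); R=Ro.from_euler('xyz',[-179.84,-.486,15.19],degrees=True)
for x in (-11,0,11):
  for y in (-42.5,42.5):
    print(x,y,proj(s,p+R.apply([x,y,-13])).round(1), proj(s,p+R.apply([x,y,-32])).round(1))
b=cv2.resize(s['image'][195:360,190:470],None,fx=2.8,fy=2.8,interpolation=cv2.INTER_CUBIC);cv2.imwrite('pics/zw5.png',b)
for c in [(329,282),(264.5,282),(393.5,282),(329,342.5),(329,222)]: print(onz(s,*c,98).round(1), R.inv().apply(onz(s,*c,98)-p).round(1))
E
```

```text
-11 -42.5 [[228.6 309.3]] [[215.4 340.1]]
-11 42.5 [[429.3 309.3]] [[443.2 340.2]]
0 -42.5 [[226.3 286.6]] [[212.5 315.2]]
0 42.5 [[431.7 286.6]] [[446.3 315.2]]
11 -42.5 [[223.9 262.9]] [[209.3 288.8]]
11 42.5 [[434.3 262.9]] [[449.6 288.8]]
[465.3 307.4  98. ] [-0.6  0.  -8.5]
[458.  333.9  98. ] [ -0.6 -27.5  -8.4]
[472.5 280.9  98. ] [-0.5 27.5 -8.6]
[435.3 299.1  98. ] [-31.7   0.1  -8.7]
[491.7 314.6  98. ] [26.9 -0.  -8.3]
```

View pics/zw5.png

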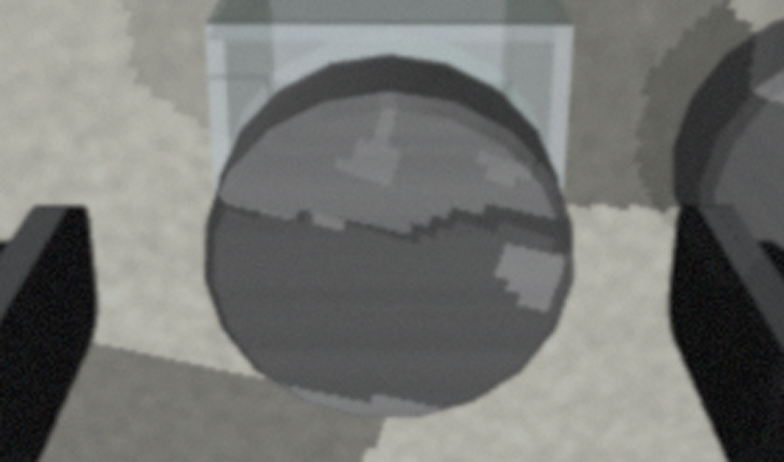

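Call:
{"op": "carry_out", "data": {"increments": [[[-0.0025, 0, 0.009], [0, -0.007, 0], 0], [[-0.0025, 0, 0.009], [0, -0.005, 0], 0], [[0, 0, 0], [0, 0, 0], 0], [[0, 0, 0], [0, 0, 0], 0]]}}

```text
time: 4.2
tool_pos: [461.7, 306.9, 71.5]
tcp_rot: [-179.8, 0.1, 15.2]
ft_force: [0.2, -0.3, -0.0]
finger_gap: 85.6
```

Call:
{"op": "carry_out", "data": {"increments": [[[0.001, 0, -0.003], [0, 0, 0], 0], [[0, 0, 0], [0, 0, 0], 0.3], [[0, 0, 0], [0, 0, 0], 0.5], [[0, 0, 0], [0, 0, 0], 0.5]], "newtons": 60}}

```text
time: 4.6
tool_pos: [463.0, 307.0, 75.2]
tcp_rot: [-179.8, 0.1, 15.2]
ft_force: [-0.4, -2.1, 2.1]
finger_gap: 56.8
```

Call:
{"op": "carry_out", "data": {"increments": [[[0, 0, 0], [0, 0, 0], 0.9], [[0, 0, 0], [0, 0, 0], 0.9]], "newtons": 60}}

```text
time: 4.8
tool_pos: [462.9, 306.9, 75.2]
tcp_rot: [-179.8, 0.1, 15.2]
ft_force: [-0.4, -1.1, 0.7]
finger_gap: 56.4
```

```bash
python3 - <<'E'
from h import *
s=snap('wrist','w5.png');t=snap('side','s5.png');q=r.sense(); print(q['tool_pos'],q['tcp_rot'],q['time'],q['finger_gap'],q['ft_force'],q['wrist_torque'])
b=cv2.resize(t['image'][130:220,230:340],None,fx=6,fy=6,interpolation=cv2.INTER_CUBIC);cv2.imwrite('pics/zs5.png',b)
E
```

```text
[462.97580951 306.91769318  75.25557311] [-1.79848868e+02  1.15552101e-01  1.52221258e+01] 4.9 56.36941327310805 [ 0.31573052 -0.85020419  0.57907785] [-0.07897436  0.11990055 -0.08027245]
```

View pics/w5.png

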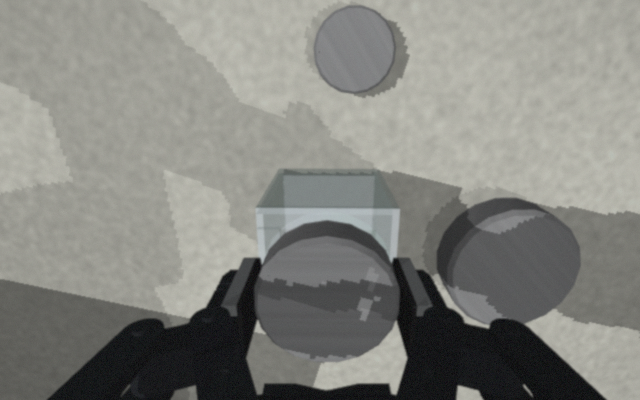

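View pics/zs5.png

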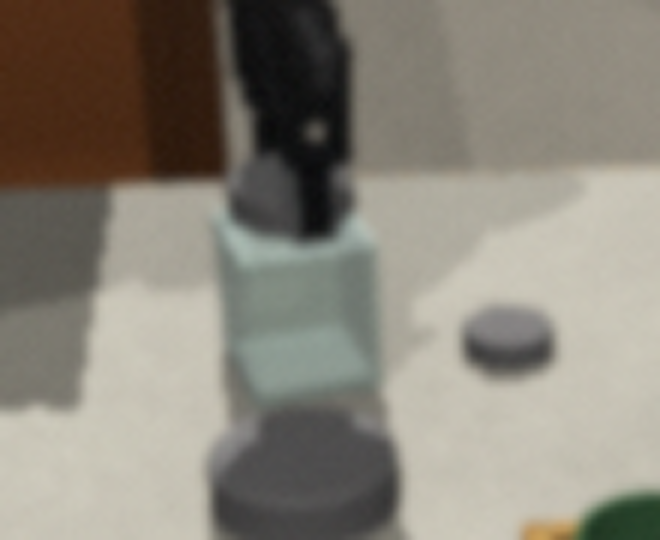

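```bash
python3 - <<'E'
from h import *
from scipy.spatial.transform import Rotation as Ro
s=load('w5.png'); p=np.array([462.97,306.92,75.25]); R=Ro.from_euler('xyz',[-179.85,.11,15.22],degrees=True)
for x in (-11,0,11):
  for y in (-29,29):
    print(x,y,proj(s,p+R.apply([x,y,-4.6])).round(1), proj(s,p+R.apply([x,y,-23])).round(1), proj(s,p+R.apply([x,y,-38])).round(1))
print('lid circle ctr pred if at x=0,-3,-6', [proj(s,p+R.apply([x,0,-22.75])).round(1) for x in (0,-3,-6)])
for x in (0,-3,-6):
  print(x,[proj(s,p+R.apply([x+29*c,29*d,-22.75])).round(0) for c,d in [(1,0),(-1,0),(0,1),(0,-1)]])
b=cv2.resize(s['image'][210:400,210:450],None,fx=3.3,fy=3.3,interpolation=cv2.INTER_CUBIC)
b=np.clip(b.astype(float)*1.8,0,255).astype(np.uint8)
cv2.imwrite('pics/zw6.png',b[:600])
E
```

```text
-11 -29 [[263.7 297.9]] [[256.1 324.6]] [[248.2 351.7]]
-11 29 [[393.9 297.9]] [[402.2 324.6]] [[410.6 351.7]]
0 -29 [[262.3 276.1]] [[254.3 300.7]] [[246.1 325.9]]
0 29 [[395.4 276.2]] [[404.1 300.8]] [[412.9 325.9]]
11 -29 [[260.9 253.4]] [[252.5 275.7]] [[243.8 298.6]]
11 29 [[396.9 253.4]] [[406.1 275.7]] [[415.4 298.7]]
lid circle ctr pred if at x=0,-3,-6 [array([[329.2, 300.4]]), array([[329.2, 307. ]]), array([[329.1, 313.5]])]
0 [array([[329., 232.]]), array([[329., 361.]]), array([[404., 300.]]), array([[254., 300.]])]
-3 [array([[329., 239.]]), array([[329., 367.]]), array([[403., 307.]]), array([[255., 307.]])]
-6 [array([[329., 247.]]), array([[329., 372.]]), array([[403., 314.]]), array([[255., 313.]])]
```

View pics/zw6.png

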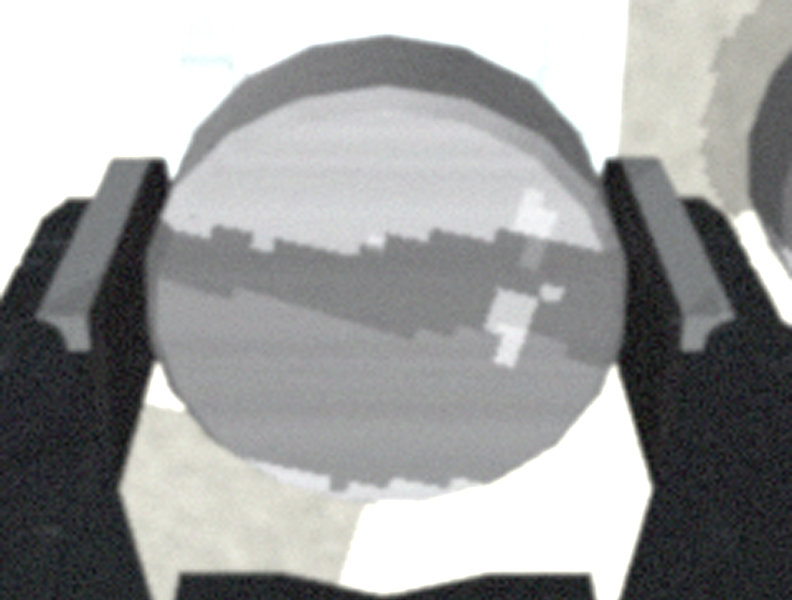

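Call:
{"op": "carry_out", "data": {"increments": [[[0, 0, -0.02], [0, 0, 0], 0.9], [[0, 0, -0.045], [0, 0, 0], 0.9], [[0, 0, -0.045], [0, 0, 0], 0.9], [[0, 0, 0], [0, 0, 0], 0.9]]}}

```text
time: 5.3
tool_pos: [459.9, 305.3, 183.3]
tcp_rot: [-180.0, 0.7, 15.2]
ft_force: [1.1, 0.7, -2.9]
finger_gap: 56.3
```

```bash
python3 - <<'E'
from h import *
t=snap('side','s6.png');q=r.sense(); print(q['tool_pos'],q['tcp_rot'],q['time'],q['finger_gap'],q['ft_force'],q['wrist_torque'])
E
```

```text
[458.50858524 304.46003489 179.78106188] [179.99088945   0.94029238  15.22776791] 5.35 56.416853279362535 [ 0.69282514  0.51980145 -4.46398791] [ 0.00026748 -0.03537973 -0.01957683]
```

View pics/s6.png

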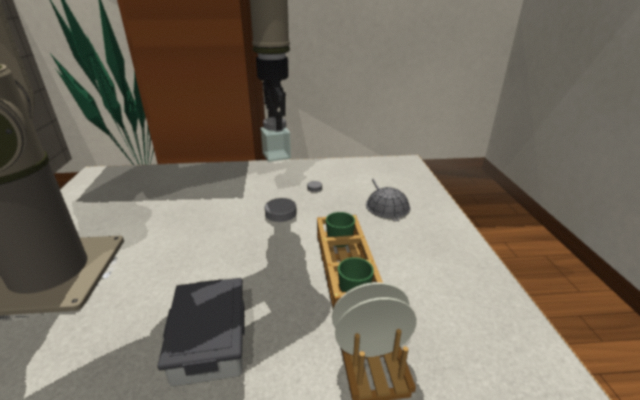

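Call:
{"op": "carry_out", "data": {"increments": [[[0.004, 0.02, -0.002], [0, 0.008, 0], 0.9], [[0.0051, 0.0412, -0.001], [0, 0.004, 0], 0.9], [[0.0051, 0.0412, -0.001], [0, 0.004, 0], 0.9], [[0.0051, 0.0412, -0.001], [0, 0, 0], 0.9], [[0.0051, 0.0412, -0.001], [0, 0, 0], 0.9], [[0.0051, 0.0412, -0.001], [0, 0, 0], 0.9], [[0.0051, 0.0412, -0.001], [0, 0, 0], 0.9], [[0.0051, 0.0412, -0.001], [0, 0, 0], 0.9], [[0.0051, 0.0412, -0.001], [0, 0, 0], 0.9], [[0.004, 0.02, 0], [0, 0, 0], 0.9], [[0, 0, 0], [0, 0, 0], 0.9]]}}

```text
time: 6.45
tool_pos: [594.2, -51.8, 159.8]
tcp_rot: [-179.5, 2.0, 15.5]
ft_force: [-1.3, 0.4, -4.8]
finger_gap: 56.2
```

Call:
{"op": "carry_out", "data": {"increments": [[[0.004, -0.004, -0.01], [-0.004, 0.018, 0.073], 0.9], [[0.003, -0.003, -0.01], [-0.004, 0.018, 0.073], 0.9], [[0, 0, -0.005], [0, 0.005, 0.073], 0.9], [[0, 0, 0], [0, 0, 0], 0.9], [[0, 0, 0], [0, 0, 0], 0.9]]}}

```text
time: 6.95
tool_pos: [593.1, -40.1, 172.5]
tcp_rot: [-179.8, 0.7, 2.6]
ft_force: [0.6, -0.3, -4.3]
finger_gap: 56.6
```

```bash
python3 - <<'E'
from h import *
for n in ['side','top','wrist']: snap(n,n[0]+'7.png')
q=r.sense(); print(q['tool_pos'],q['tcp_rot'],q['time'],q['finger_gap'],q['ft_force'],q['wrist_torque'],q['qd'])
E
```

```text
[593.4641527  -40.49879809 173.04206154] [-179.77729939    0.61538515    2.54901219] 7.1 56.21289907149639 [-0.76821341 -0.56742539 -3.99587561] [ 0.00252341 -0.05217865 -0.02960968] [-0.29296841 -0.13188551 -0.70051752 -0.03944363  0.13161881  0.26090815]
```

View pics/s7.png

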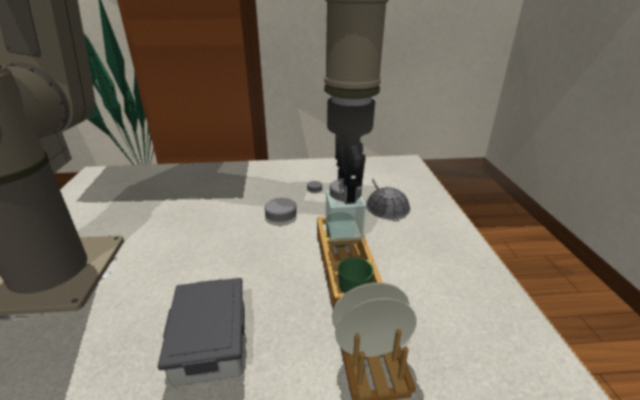

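View pics/w7.png

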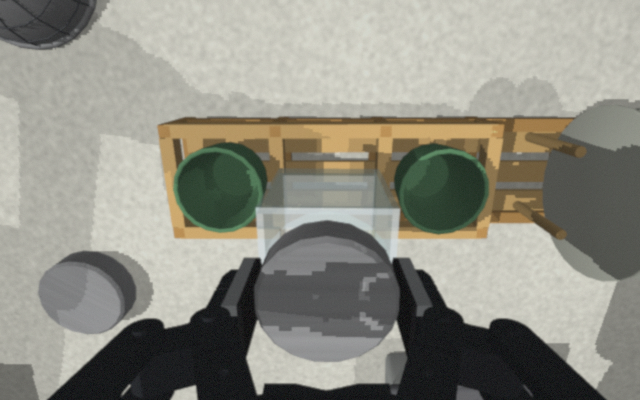

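The wrist view shows the jar held level in front of the rack, square to it. The bay's partitions are at about columns 276 and 385, with the cups at (219,187) and (441,187). I'll enlarge this view and measure the bay against the jar.

```bash
python3 - <<'E'
from h import *
s=load('w7.png')
b=cv2.resize(s['image'][110:250,150:520],None,fx=2.16,fy=2.16,interpolation=cv2.INTER_CUBIC)
cv2.imwrite('pics/zw7.png',b)
b=cv2.resize(s['image'][112:252,250:410],None,fx=4.2,fy=4.2,interpolation=cv2.INTER_CUBIC)
cv2.imwrite('pics/zw7b.png',b)
E
```

```text
(no output)
```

View pics/zw7.png

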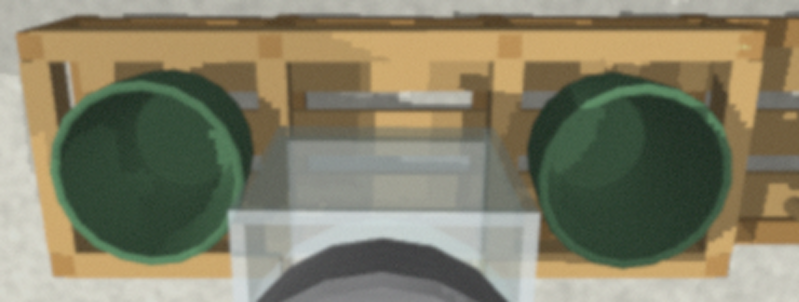

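View pics/zw7b.png

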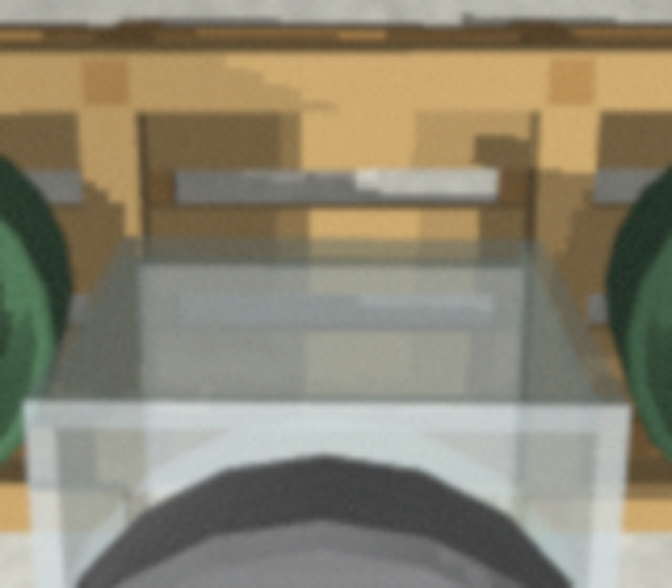

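```bash
python3 - <<'E'
from h import *
from scipy.spatial.transform import Rotation as Ro
s=load('w7.png'); p=np.array([593.4,-40.4,173.0]); R=Ro.from_euler('xyz',[-179.78,.62,2.55],degrees=True)
z=lambda u,v:((u+.5)/2.16-.5+150,(v+.5)/2.16-.5+110)
def sh(n,uv,h):
    w=onz(s,*z(*uv),h); t=R.inv().apply(w-p); print(n,w.round(1),t.round(1)); return w
Q=[sh(n,uv,54) for n,uv in [('FL',(18,34)),('FR',(765,32)),('NL',(51,278)),('NR',(730,278))]]
print('rack ctr',np.mean(Q,0).round(1))
sh('pL',(289,62),54);sh('pR',(494,62),54); 
a=sh('jL',(230,212),170.8);b=sh('jR',(539,211),170.8)
print(np.linalg.norm(Q[0]-Q[1]),np.linalg.norm(Q[0]-Q[2]))
d=Q[1]-Q[0];print(np.degrees(np.arctan2(d[1],d[0]))+90); d=Q[3]-Q[2];print(np.degrees(np.arctan2(d[1],d[0]))+90); d=b-a;print(np.degrees(np.arctan2(d[1],d[0]))+90)
E
```

```text
FL [636.3  84.2  54. ] [  49.7 -122.1  118.9]
FR [ 648.3 -163.2   54. ] [ 50.7 125.6 118. ]
NL [547.2  81.6  54. ] [ -39.4 -123.5  119.9]
NR [ 559.1 -168.8   54. ] [-38.7 127.2 118.9]
rack ctr [597.7 -41.6  54. ]
pL [631.2  -5.9  54. ] [ 40.6 -32.3 118.7]
pR [634.3 -74.6  54. ] [ 40.6  36.5 118.4]
jL [620.9  -8.  170.8] [ 28.9 -31.1   2. ]
jR [623.9 -68.9 170.8] [29.3 29.8  1.8]
247.67391604368473 89.13751322794826
2.7667928333155203
2.698824589895267
2.872037420325114
```

Call:
{"op": "carry_out", "data": {"increments": [[[0.004, 0.001, 0.012], [-0.004, 0.006, 0], 0.9], [[0.003, 0.001, 0.012], [0, 0.006, 0], 0.9], [[0, 0, 0.01], [0, 0, 0], 0.9], [[0, 0, 0], [0, 0, 0], 0.9], [[0, 0, 0], [0, 0, 0], 0.9]]}}

```text
time: 7.6
tool_pos: [600.0, -42.1, 133.6]
tcp_rot: [-180.0, 0.0, 2.7]
ft_force: [-0.4, -0.2, -4.2]
finger_gap: 56.5
```

```bash
cat > st.py <<'E'
from h import *
import sys
for a in sys.argv[1:]:
    n,f=a.split(':'); snap({'s':'side','t':'top','w':'wrist'}[n],f)
q=r.sense(); print(*[k+str(np.round(q[k],2)) for k in ['time','tool_pos','tcp_rot','finger_gap','ft_force','wrist_torque','qd']],sep='\n')
E
python3 st.py s:s8.png t:t8.png; python3 - <<'E'
from h import *
s=load('s8.png');cv2.imwrite('pics/zs8.png',cv2.resize(s['image'][180:300,295:415],None,fx=5,fy=5,interpolation=cv2.INTER_CUBIC))
s=load('t8.png');cv2.imwrite('pics/zt8.png',cv2.resize(s['image'][130:220,290:430],None,fx=5.5,fy=5.5,interpolation=cv2.INTER_CUBIC))
E
```

```text
time7.7
tool_pos[600.04 -42.09 133.96]
tcp_rot[-1.80e+02  2.00e-02  2.66e+00]
finger_gap56.13
ft_force[ 0.18 -0.24 -4.13]
wrist_torque[-0.02 -0.02 -0.03]
qd[ 0.03 -0.57 -0.64 -0.    0.04  0.05]
```

View pics/zs8.png

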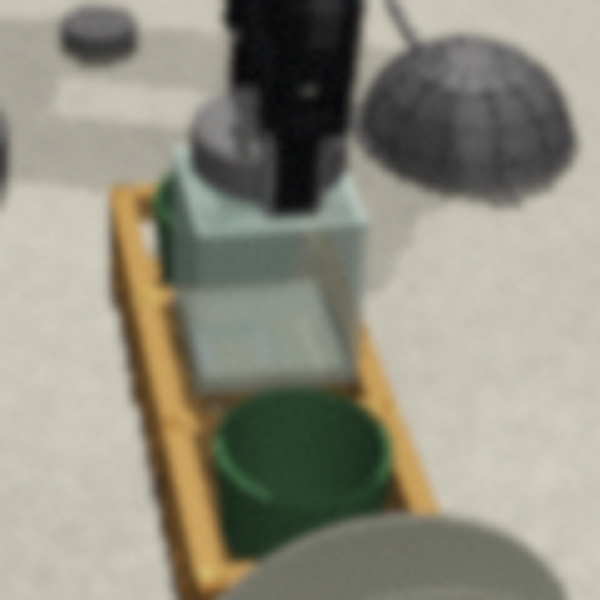

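View pics/zt8.png

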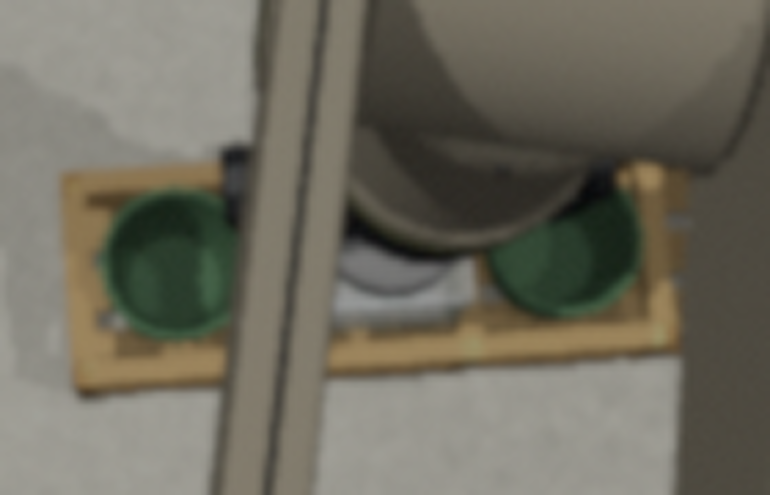

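Call:
{"op": "carry_out", "data": {"increments": [[[0, 0, 0.004], [0, 0, 0], 0.9], [[0, 0, 0.004], [0, 0, 0], 0.9], [[0, 0, 0.004], [0, 0, 0], 0.9], [[0, 0, 0], [0, 0, 0], 0.9]]}}

```text
time: 8.1
tool_pos: [601.0, -42.3, 122.5]
tcp_rot: [180.0, -0.1, 2.7]
ft_force: [-0.3, 1.0, -3.9]
finger_gap: 56.5
```

Call:
{"op": "carry_out", "data": {"increments": [[[-0.0005, 0, 0.006], [0, 0, 0], 0.9], [[0, 0, 0.006], [0, 0, 0], 0.9], [[0, 0, 0.006], [0, 0, 0], 0.9], [[0, 0, 0], [0, 0, 0], 0.9]]}}

```text
time: 8.5
tool_pos: [600.4, -42.3, 102.9]
tcp_rot: [180.0, -0.1, 2.7]
ft_force: [-0.1, 0.2, -4.8]
finger_gap: 56.0
```

```bash
python3 st.py s:s9.png w:w9.png;python3 - <<'E'
from h import *
s=load('s9.png');cv2.imwrite('pics/zs9.png',cv2.resize(s['image'][180:300,295:415],None,fx=5,fy=5,interpolation=cv2.INTER_CUBIC))
E
```

```text
time8.6
tool_pos[601.04 -42.4  103.96]
tcp_rot[179.96  -0.21   2.66]
finger_gap56.26
ft_force[ 0.09 -0.26 -3.28]
wrist_torque[ 0.02  0.01 -0.02]
qd[-0.1  -0.53 -0.56  0.13  0.15  0.02]
```

View pics/zs9.png

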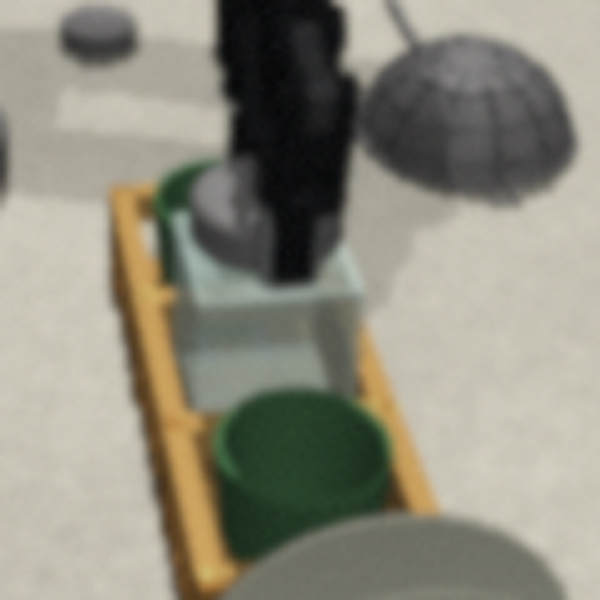

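View pics/w9.png

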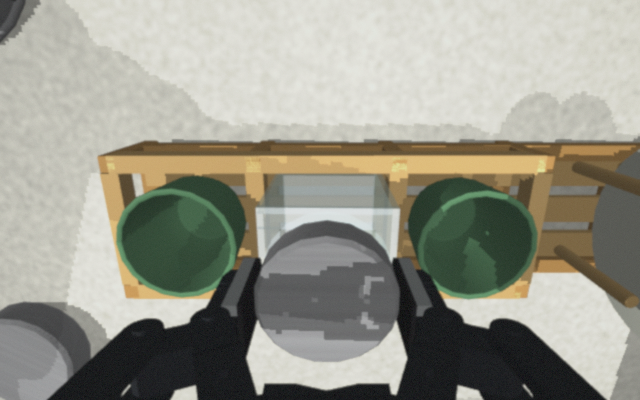

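The jar is inside the bay with both cups untouched, and it has about 13 mm left to go down.

Call:
{"op": "carry_out", "data": {"increments": [[[-0.0005, 0, 0.006], [0, 0, 0], 0.9], [[0, 0, 0.005], [0, 0, 0], 0.9], [[0, 0, 0.002], [0, 0, 0], 0.9], [[0, 0, 0], [0, 0, 0], 0.9]]}}

```text
time: 9.0
tool_pos: [601.9, -42.7, 91.5]
tcp_rot: [179.9, -0.4, 2.7]
ft_force: [-0.2, -0.1, -0.6]
finger_gap: 56.1
```

Call:
{"op": "carry_out", "data": {"increments": [[[-0.001, 0, 0.0015], [0, -0.003, 0], 0.9], [[0, 0, 0.001], [0, -0.002, 0], 0.9], [[0, 0, 0], [0, 0, 0], 0.9]]}}

```text
time: 9.3
tool_pos: [602.3, -42.9, 91.4]
tcp_rot: [179.9, -0.3, 2.7]
ft_force: [-1.5, 1.1, -0.6]
finger_gap: 56.5
```

```bash
python3 st.py
```

```text
time9.3
tool_pos[602.31 -42.89  91.36]
tcp_rot[179.89  -0.26   2.66]
finger_gap56.5
ft_force[-1.5   1.12 -0.58]
wrist_torque[0.19 0.37 0.03]
qd[ 0.02 -0.12 -0.08  0.1   0.3  -0.02]
```

Call:
{"op": "carry_out", "data": {"increments": [[[-0.001, 0, 0], [0, -0.002, -0.08], 0.9], [[-0.001, 0, -0.0003], [0, -0.002, -0.08], 0.9], [[-0.0005, 0, -0.0003], [0, 0, -0.08], 0.9]], "newtons": 75}}

```text
time: 9.6
tool_pos: [599.7, -41.6, 91.6]
tcp_rot: [-180.0, -0.0, 16.7]
ft_force: [3.4, -1.7, -0.2]
finger_gap: 56.0
```

```bash
python3 st.py
```

```text
time9.6
tool_pos[599.74 -41.6   91.56]
tcp_rot[-1.7997e+02 -3.0000e-02  1.6740e+01]
finger_gap55.96
ft_force[ 3.42 -1.65 -0.22]
wrist_torque[ 0.03 -0.28 -0.63]
qd[ -0.07  -0.81   0.63   0.42  -0.   -47.44]
```

Call:
{"op": "carry_out", "data": {"increments": [[[0, 0, -0.0003], [0, 0, -0.1], 0.9], [[0, 0, -0.0003], [0, 0, -0.1], 0.9], [[0, 0, -0.0003], [0, 0, -0.1], 0.9]]}}

```text
time: 9.9
tool_pos: [599.6, -41.5, 92.7]
tcp_rot: [-179.9, -0.1, 34.5]
ft_force: [2.3, -0.7, -2.4]
finger_gap: 55.9
```

```bash
python3 st.py w:w10.png s:s10.png; python3 - <<'E'
from h import *
s=load('s10.png');cv2.imwrite('pics/zs10.png',cv2.resize(s['image'][180:300,295:415],None,fx=5,fy=5,interpolation=cv2.INTER_CUBIC))
E
```

```text
time10.0
tool_pos[599.3  -41.58  92.75]
tcp_rot[-1.7993e+02 -1.0000e-02  3.4370e+01]
finger_gap56.21
ft_force[-0.56 -0.89 -0.31]
wrist_torque[-0.01  0.3   0.05]
qd[ 0.   -0.07  0.1  -0.2   0.43  6.9 ]
```

View pics/w10.png

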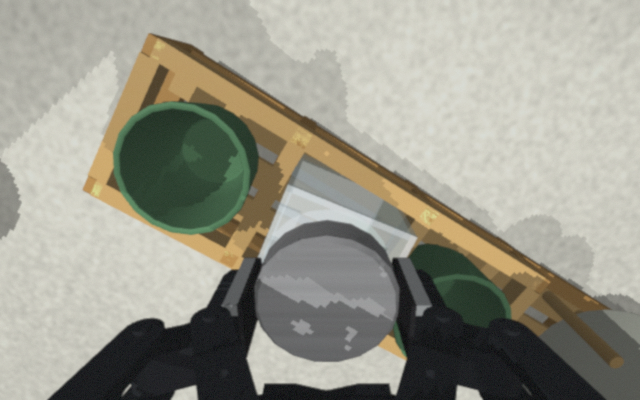

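View pics/zs10.png

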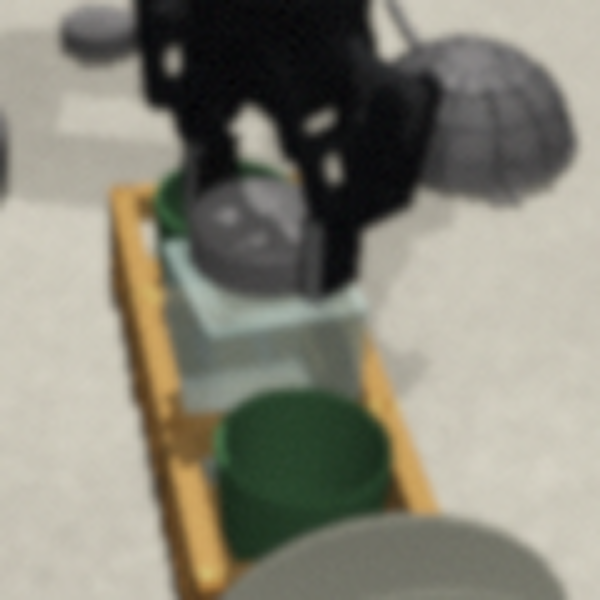

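Call:
{"op": "carry_out", "data": {"increments": [[[0, 0, -0.0003], [0, 0, -0.1], 0.9], [[0, 0, -0.0003], [0, 0, -0.1], 0.9], [[0, 0, -0.0003], [0, 0, -0.1], 0.9], [[0, 0, -0.0003], [0, 0, -0.1], 0.9]]}}

```text
time: 10.4
tool_pos: [599.6, -41.6, 93.5]
tcp_rot: [-180.0, -0.1, 57.1]
ft_force: [1.3, 2.2, -2.0]
finger_gap: 56.1
```

```bash
python3 st.py
```

```text
time10.4
tool_pos[599.58 -41.62  93.48]
tcp_rot[-1.7996e+02 -7.0000e-02  5.7130e+01]
finger_gap56.09
ft_force[ 1.27  2.23 -2.04]
wrist_torque[ 0.25  0.01 -0.28]
qd[  0.15  -0.06   0.1    0.26   0.21 -57.15]
```

Call:
{"op": "carry_out", "data": {"increments": [[[0, 0, -0.0004], [0, 0, -0.1], 0.9], [[0, 0, -0.0004], [0, 0, -0.1], 0.9], [[0, 0, -0.0003], [0, 0, -0.1], 0.9]]}}

```text
time: 10.7
tool_pos: [599.4, -41.3, 93.8]
tcp_rot: [-180.0, -0.1, 74.4]
ft_force: [-0.7, 0.7, 0.2]
finger_gap: 56.1
```

```bash
python3 st.py
```

```text
time10.7
tool_pos[599.43 -41.32  93.79]
tcp_rot[-1.7995e+02 -8.0000e-02  7.4450e+01]
finger_gap56.05
ft_force[-0.71  0.73  0.21]
wrist_torque[0.04 0.03 0.01]
qd[ 9.000e-02 -8.000e-02 -1.100e-01  1.000e-02  1.500e-01 -5.734e+01]
```

Call:
{"op": "carry_out", "data": {"increments": [[[0, 0, -0.0002], [0, 0, -0.06], 0.9], [[0, 0, 0], [0, 0, 0], 0.9]]}}

```text
time: 10.9
tool_pos: [599.3, -41.2, 93.7]
tcp_rot: [-179.9, -0.1, 77.8]
ft_force: [-0.2, 0.2, -0.8]
finger_gap: 55.6
```

```bash
python3 st.py w:w11.png s:s11.png; python3 - <<'E'
from h import *
s=load('s11.png');cv2.imwrite('pics/zs11.png',cv2.resize(s['image'][180:300,295:415],None,fx=5,fy=5,interpolation=cv2.INTER_CUBIC))
E
```

```text
time11.0
tool_pos[599.33 -41.23  93.79]
tcp_rot[-1.7994e+02 -8.0000e-02  7.7730e+01]
finger_gap56.26
ft_force[ 0.19  0.92 -0.24]
wrist_torque[0.   0.07 0.01]
qd[-0.    0.1   0.05  0.01 -0.   -0.25]
```

View pics/w11.png

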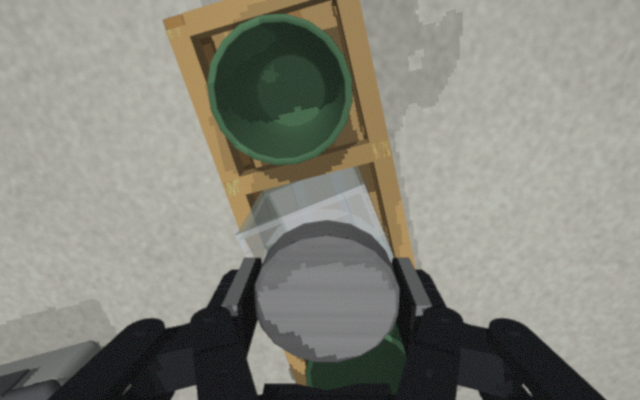

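View pics/zs11.png

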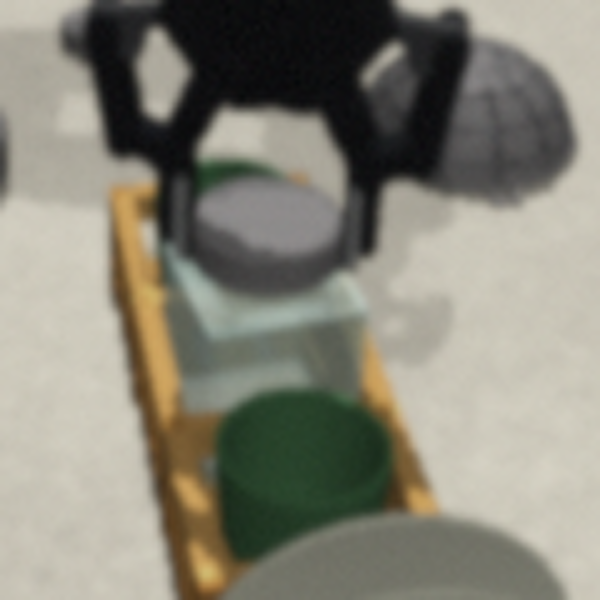

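Call:
{"op": "carry_out", "data": {"increments": [[[0, 0, 0], [0, 0, -0.05], 0.9], [[0, 0, -0.002], [0, 0, 0], 0.9], [[0, 0, -0.003], [0, 0, 0], 0.9], [[0, 0, 0], [0, 0, 0], 0.9]]}}

```text
time: 11.4
tool_pos: [599.3, -41.3, 99.1]
tcp_rot: [-179.9, -0.1, 80.0]
ft_force: [0.2, 0.3, -1.6]
finger_gap: 56.2
```

```bash
python3 st.py w:w12.png s:s12.png; python3 - <<'E'
from h import *
s=load('s12.png');cv2.imwrite('pics/zs12.png',cv2.resize(s['image'][180:300,295:415],None,fx=5,fy=5,interpolation=cv2.INTER_CUBIC))
E
```

```text
time11.5
tool_pos[599.11 -41.26  98.68]
tcp_rot[-1.7992e+02 -7.0000e-02  8.0080e+01]
finger_gap56.04
ft_force[-0.67 -0.64 -1.37]
wrist_torque[ 0.03 -0.01  0.03]
qd[ 0.14  0.18  0.19  0.03 -0.04 -0.58]
```

View pics/zs12.png

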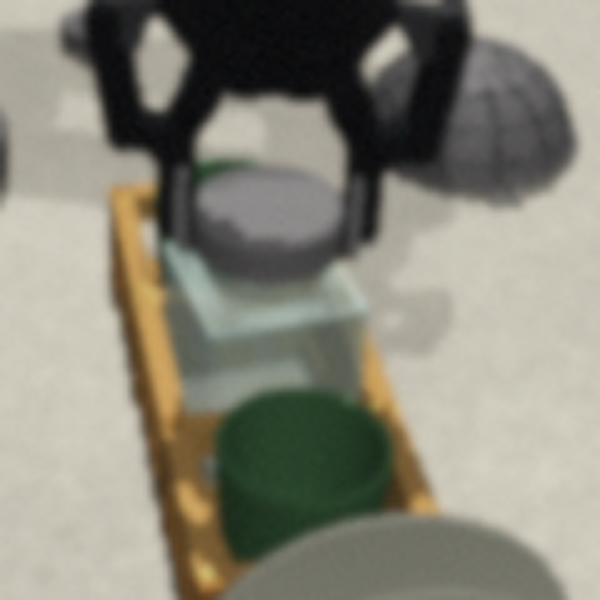

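The lid has come up about 5 mm and the jar hasn't moved. I'll go on lifting straight up.

Call:
{"op": "carry_out", "data": {"increments": [[[0, 0, -0.007], [0, 0, 0], 0.9], [[0, 0, -0.009], [0, 0, 0], 0.9], [[0, 0, -0.006], [0, 0, 0], 0.9], [[0, 0, 0], [0, 0, 0], 0.9], [[0, 0, 0], [0, 0, 0], 0.9]]}}

```text
time: 12.0
tool_pos: [599.6, -41.3, 123.5]
tcp_rot: [-180.0, -0.1, 80.0]
ft_force: [0.1, -0.2, -0.5]
finger_gap: 56.0
```

```bash
python3 st.py
```

```text
time12.0
tool_pos[599.56 -41.35 123.51]
tcp_rot[-1.7999e+02 -7.0000e-02  8.0000e+01]
finger_gap56.03
ft_force[ 0.05 -0.17 -0.48]
wrist_torque[-0.01  0.03  0.03]
qd[-0.06 -0.41 -0.52  0.02  0.3   0.04]
```

Call:
{"op": "carry_out", "data": {"increments": [[[0, 0, 0], [0, 0, 0], 0.9], [[0, 0, 0], [0, 0, 0], 0.9]]}}

```text
time: 12.2
tool_pos: [599.6, -41.4, 123.5]
tcp_rot: [-180.0, -0.1, 80.0]
ft_force: [-0.1, -0.6, 0.1]
finger_gap: 56.1
```

```bash
python3 st.py w:w13.png s:s13.png t:t13.png; python3 - <<'E'
from h import *
s=load('s13.png');cv2.imwrite('pics/zs13.png',cv2.resize(s['image'][180:300,295:415],None,fx=5,fy=5,interpolation=cv2.INTER_CUBIC))
E
```

```text
time12.35
tool_pos[599.45 -41.35 123.32]
tcp_rot[-1.7997e+02 -7.0000e-02  8.0000e+01]
finger_gap55.94
ft_force[-0.29 -0.82 -0.83]
wrist_torque[-0.02 -0.02  0.02]
qd[-0.04  0.02 -0.01  0.02 -0.04 -0.07]
```

View pics/zs13.png

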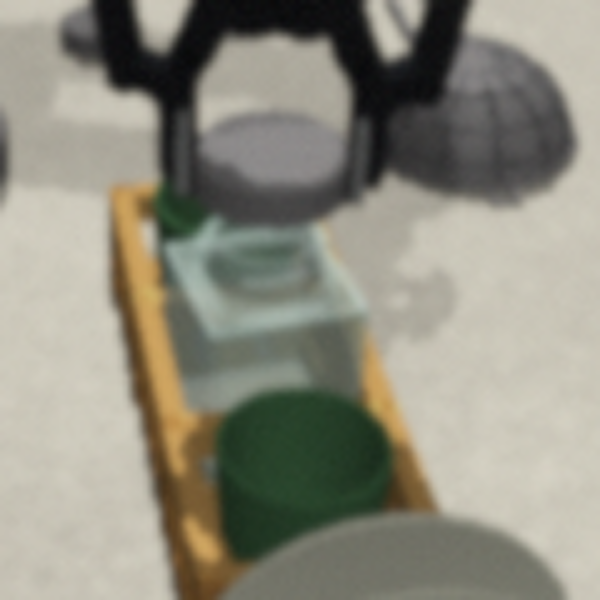

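View pics/w13.png

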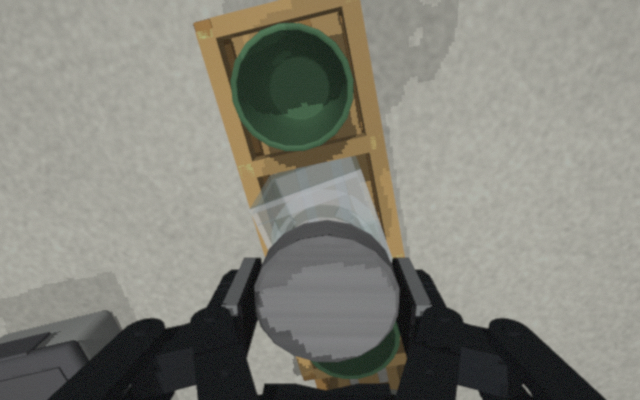

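View pics/t13.png

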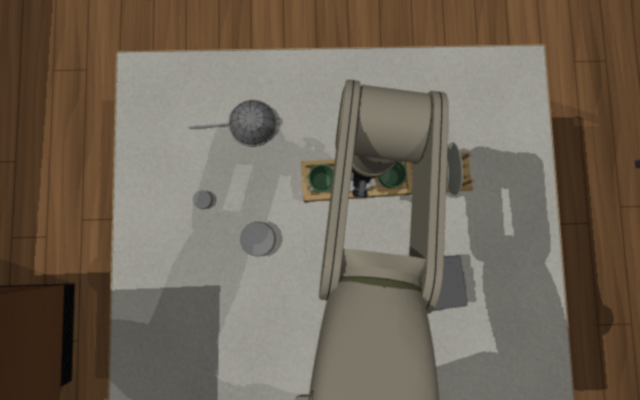

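The side view shows the open mouth at about (263,258) in the enlargement and the lid above it at about (272,160). I'll check the centring and height numerically.

```bash
python3 - <<'E'
from h import *
s=load('s13.png')
Z=lambda p:((proj(s,p)-[295,180]+.5)*5-.5).round(0).tolist()
x,y=599.5,-41.4
print('mouth',Z([[x,y,109.5],[x-22,y,109.5],[x+22,y,109.5],[x,y-22,109.5],[x,y+22,109.5]]))
for e in (126,129,132): print('lid top',e,Z([[x,y,e+18],[x-29,y,e+18],[x+29,y,e+18],[x,y-29,e+18],[x,y+29,e+18],[x,y-29,e]]))
b=cv2.resize(s['image'][190:260,320:375],None,fx=10,fy=10,interpolation=cv2.INTER_CUBIC);cv2.imwrite('pics/zs13b.png',b[:600])
E
```

```text
mouth [[264.0, 229.0], [206.0, 232.0], [322.0, 226.0], [273.0, 262.0], [256.0, 197.0]]
lid top 126 [[267.0, 151.0], [189.0, 155.0], [345.0, 148.0], [280.0, 194.0], [256.0, 111.0], [278.0, 236.0]]
lid top 129 [[268.0, 144.0], [189.0, 148.0], [346.0, 141.0], [280.0, 187.0], [256.0, 105.0], [278.0, 229.0]]
lid top 132 [[268.0, 137.0], [189.0, 141.0], [346.0, 134.0], [280.0, 180.0], [257.0, 98.0], [278.0, 222.0]]
```

View pics/zs13b.png

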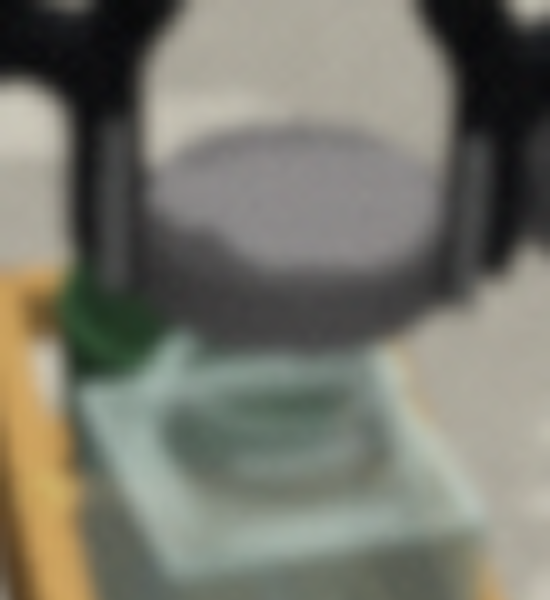

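```bash
python3 st.py; python3 -c "
from bench import r
print(r.hand_in())"
```

```text
time12.35
tool_pos[599.45 -41.35 123.32]
tcp_rot[-1.7997e+02 -7.0000e-02  8.0000e+01]
finger_gap55.94
ft_force[-0.29 -0.82 -0.83]
wrist_torque[-0.02 -0.02  0.02]
qd[-0.04  0.02 -0.01  0.02 -0.04 -0.07]
the job is handed in; nothing more can be done
None
```

The job is handed in at 12.35 s. The jar stands in the middle bay, its lid is unscrewed, and the arm is holding the lid about 20 mm above the open mouth. I carried the jar by its lid, set it on the bay's floor and turned the lid anticlockwise. The tool turned about 77° in all, and the rails stopped the jar after about 8° of that. The thread's torque fell from 0.63 N m at the start to about 0 at 72° of tool turn. I turned about 5° more, then lifted straight up.

**What the last checks showed:**
- **Height:** the lid's lower edge is at about 129 mm and the jar's mouth at 109.5 mm.
- **Level:** the tool is within 0.1° of level.
- **Jar and bystanders:** the jar did not shift in the side view during the lift. The cups and strainer look untouched. The lunch box is partly hidden by the arm in the last top view.

**What disagreed:**
- **Thread rise:** the tool rose only 2.4 mm during the turn, where about 3.3 mm was expected. The lid may have slipped slightly in the grip.
- **Centring:** in the last side view the lid reads about 1.5 mm to the +x side of where the calibration puts it. That is within the calibration's 2 mm, and the lid went up without moving sideways.
- **Grip gap:** the fingers read 56 mm on the 58 mm lid throughout, which I took as a sensor offset.

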